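# Third hand: press the tube rack against a sprung stop for fastening

### The arm

A 6-joint arm with a two-finger parallel gripper is mounted at the origin on the work surface; the furniture and walls round the work are solid. World frame = base frame: x ahead of the robot, y to its left, z up, the work surface at z = 0. Lengths are in m, angles in degrees, forces in N, time in s.
With the tool pointing down it reaches from about 0.275 to 1 m from the base axis. Payload 8.4 kg.
Tool frame: the origin (TCP) lies midway between the tips of the shut fingers; the grasp point (between the pads) lies 19 mm behind it (ctrl.grip_depth is the distance from the TCP to the grasp point, in m); z points along the fingers, y is the line along which they close (so a half turn about z gives the same grasp; the last joint's range is limited). The gripper opens to 85 mm and grips with 20 to 120 N. Pads are 22 mm wide; open, the fingers measure 114 mm over their backs; the gripper's body (76 mm by 85 mm) begins 54 mm behind the grasp point. The pads swing forward as they close: fully open they stand 13 mm farther back than shut.
Start: joints at [69.821, 20.225, 93.587, -0, 66.188, -0.138], TCP at [0.214, 0.587, 0.231] pointing down, gripper open.
Joint ranges: [-150.9, 150.9], [-52.94, 120.26], [3.33, 152.33], [-74.26, 254.26], [0, 154.13], [-172.89, 172.89]. Speed limits (degrees/s): [127.2, 127.2, 159.86, 180, 180, 180].

### API

Orientations are given as [roll, pitch, yaw] about the fixed x, y, z axes, in that order (R = Rz(yaw) Ry(pitch) Rx(roll)).
In Python, from cell import ctrl gives the robot as it stands.
- The arm moves only by the tool carry_out, never from a script. Its argument "targets" is a list of rows, each an object of numbers: "x", "y", "z": the shift along the tool's x, y, z in cm; "turn": the turn about the tool's z in degrees; "fingers": the finger opening in cm, from 0 to 8.54. A call has 1 to 20 rows; each row is the pose to reach, as a shift and turn from the pose commanded when the call began, along the tool's axes at that moment; what a row does not reach only later rows make up. A row lasts 1/10 s, in which the tool goes at most 50 mm and 8.59 degrees, less where a joint would pass 70% of its speed; a pose out of reach is approached as far as the arm can. A call with a gripper value outside its range is refused whole. The fingers move at their own pace and stop on an object; "grip_force" is the grip in N (left out, the last holds). Time passes only in rows, so rows that repeat a pose let the fingers close. It gives the time, the measured TCP pose, the force, the opening and the grip force at its end, in the units of the state.
- ctrl.get_obs(): the state, without advancing time (a new reading comes with each control period).
- ctrl.snapshot(name): name is "side" or "top" or "wrist"; returns the picture (400x640x3 uint8, blue, green, red); there is no depth.
- ctrl.camera_info(name): a dict with "fx", "fy", "cx", "cy" (pixels), "distortion" ([k1, k2, p1, p2, k3] as OpenCV has them; the pictures are not rectified), "rvec" (rotation vector, rad) and "tvec" (3), from world to camera coordinates, as OpenCV has them. Camera axes: x right, y down, z forward; pixel columns grow to the right and rows downward; lengths in m; the calibration is good to about 2 mm. A picture is of the moment at which its call begins: read the wrist's pose just before it. camera_info takes no time and is no camera call; for the wrist camera it gives the pose at the moment of the call.
- ctrl.finish_job(): hands the job in; it is judged then, once.
The state is a dict: "time_s": time; "joint_pos": joint angles; "dq": joint speeds; "joint_torque": joint torques, N m; "tcp_pos": TCP position; "eef_rot": TCP orientation; "contact_force": force on the tool from outside, world axes, zero at the start; "moment": the same for the moment, N m; "width": opening from 0.0 (shut) to 1.0 (fully open); "finger_force": force on a finger pad.
Only numpy, scipy, OpenCV 4.12 (cv2) and the standard library are available. Lean on these libraries where they do the work, as an engineer would, in place of code of your own. Each camera call takes 0.05 s, during which the arm holds its last target. There are 200 camera calls.

### The job

Pick up the clear acrylic test-tube rack and set it gently down, flat and upright, on the bed of the aluminium mounting fixture, lengthwise between its two side rails and short of the sprung stop plate. Then slide it along the bed against the stop plate and keep pressing steadily, so that the pointers on the plate stand between their two scale lines (never driving the plate to the end of its travel), for a couple of seconds, as a third hand for a colleague who will tighten the thumbscrews. The program finishes while still holding the rack pressed there; leave the mug and the open dish alone.

Things in the scene. Friction and masses are not known exactly. Their poses are not given: they have to be found in the camera images.
- rack: clear acrylic test-tube rack, 135 long (its y) x 52 wide (its x) x 62 mm high, 0.1 to 0.2 kg: two horizontal plates with eight holes, edges at heights 28-31 and 59-62 mm, joined by 4 mm end walls 59 mm high, long sides open. Origin at the centre of its underside, z up. Starts standing on the table. Best gripped across its 52 mm width at mid-length, on both plate edges; either end may go to the stop.
- fixture: fixed aluminium mounting fixture, base 250 long (its x) x 96 (its y) x 12 mm thick; origin at the centre of its underside on the table. The top of the base is the bed. Near its +x end an end block 60 mm high stands at x = 107 to 123 mm, with the sprung stop plate before it; the rack is pressed in the fixture's +x direction.
- channel (a point): centre of the bed surface between the rails, 12 mm above the table, at x = -30, y = 0 mm in the fixture's frame. The rails run along the fixture's x from x = -100 to +40 mm, 60 mm apart; their outward-flared lips rise to 16 mm above the bed, outer edge at y = +-41 mm. Thumbscrews on their outer sides reach y = +-54 mm, lower than the lips.
- stop_face (a point): centre of the stop plate's pressing face, which looks along the fixture's -x and moves with the plate; the plate is 56 wide x 46 mm high, the point is 37 mm above the table and, with the plate at rest, at x = 65 mm, y = 0 in the fixture's frame
- stop (a joint): how far the stop plate has been pressed in, m: 0 at rest (pushed out by its springs), 0.024 at the end of its travel. The springs give 0.8 N per mm, from 0 N at rest. A thin pointer on each side of the plate moves over two dark lines on the base, at 0.006 and 0.016 (5 and 13 N); midway between them is 0.011, about 9 N.
- mug: white enamel mug lying on its side, about 110 x 102 x 86 mm high as it lies, a bystander near the fixture's front end; origin at the centre of its footprint on the table
- dish: open clear dish, 97 mm across, 18 mm high, a bystander behind the rack among the dish stacks; origin at the centre of its underside

How it is judged:
By the outcome, as a careful person would: the job done as asked, in the order asked, and still so for the second after the job is handed in, while the arm keeps its last pose, push and grip.
It also fails if it takes over 43 s, if anything falls off the work surface, if the arm or the gripper's body presses on something with over 40 N, if the wrist force passes 120 N, or if a joint passes its speed limit or range.

## Working session

There is one attempt and no reset: what is moved stays moved. The work goes in short steps, Python scripts to look and compute and a tool call to move; the robot and the scene stay as the last step left them, time stands still between calls to the robot, and variables do not carry over. Pictures are saved under pics/ and viewed, at most 12 in all, crops included, and the job is handed in when it is done.

Besides the shell and the picture viewer there is one more tool, called after "Emit:" as name([rows], argument=value, ...), one row to a line, values as JSON. carry_out: Moves the arm, as the interface text tells. Its arguments: {"type":"object","properties":{"targets":{"type":"array"},"grip_force":{"type":"number"}},"required":["targets"]}

```bash
mkdir -p pics; ls; python3 - <<'E'
from cell import ctrl
import cv2
for n in ["top","side","wrist"]:
    cv2.imwrite(f"pics/{n}0.png",ctrl.snapshot(n)); i=ctrl.camera_info(n); print(n,i)
o=ctrl.get_obs(); print(o)
E
```

```text
pics
top {'fx': 457.31464126726166, 'fy': 457.31464126726166, 'cx': 317.92478908755197, 'cy': 200.7965544776695, 'distortion': array([-0.06457248,  0.        ,  0.        ,  0.        ,  0.        ]), 'rvec': array([ 2.16996146, -2.11726266,  0.20792469]), 'tvec': array([-0.11910945,  0.51468535,  0.90644207])}
side {'fx': 511.0973948835405, 'fy': 511.0973948835405, 'cx': 318.01209151538006, 'cy': 194.53995191128928, 'distortion': array([-0.01415926,  0.        ,  0.        ,  0.        ,  0.        ]), 'rvec': array([ 1.97984019, -0.12332584,  0.08909723]), 'tvec': array([-0.51045835,  0.02665702,  0.93889554])}
wrist {'fx': 275.57256383014806, 'fy': 275.57256383014806, 'cx': 317.9061668257466, 'cy': 195.63896176890856, 'distortion': array([-0.01122349,  0.        ,  0.        ,  0.        ,  0.        ]), 'rvec': array([-2.37677018, -1.66224863, -0.23531966]), 'tvec': array([-0.62312349, -0.03604289,  0.37935068])}
{'time_s': 0.15, 'joint_pos': array([ 6.98185025e+01,  2.02552616e+01,  9.36184595e+01,  1.15881062e-03,
        6.61888675e+01, -1.36382955e-01]), 'dq': array([ 0.07966464, -0.15491342, -0.13437392, -0.01958852,  0.00100383,
       -0.04302804]), 'joint_torque': array([-2.72605603e-04, -6.05633140e+01, -3.42336702e+01, -1.95172806e-04,
        6.09884519e-03, -3.04564242e-05]), 'tcp_pos': array([0.21408215, 0.58680486, 0.23071973]), 'eef_rot': array([-1.79937414e+02, -1.20864087e-03,  1.59954416e+02]), 'contact_force': array([-0.47732571, -0.91557307, -0.03444055]), 'moment': array([-0.0199218 ,  0.0069477 , -0.03439478]), 'finger_force': 0.0, 'width': 0.9951721880523576}
```

View pics/top0.png

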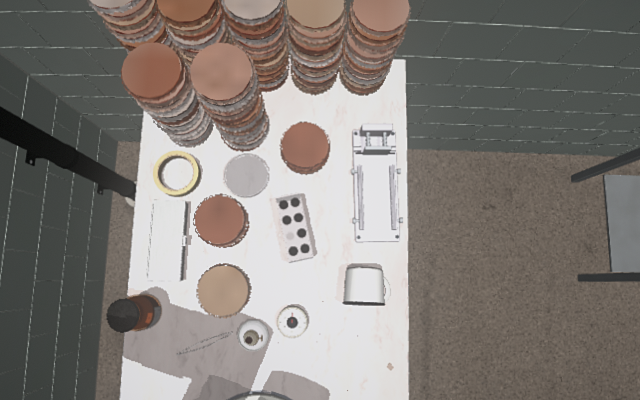

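View pics/side0.png

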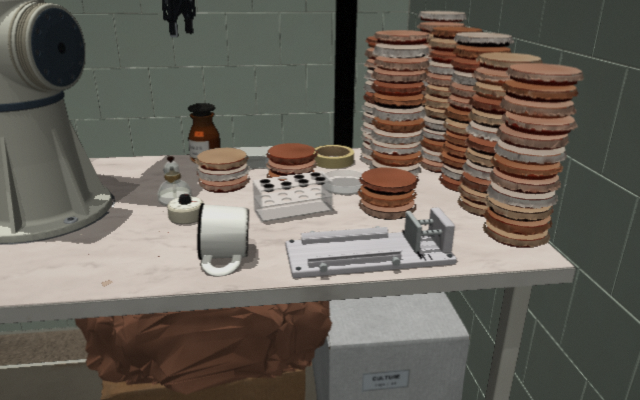

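The top view shows the rack around (278–315, 194–261) and the fixture around (352–402, 124–242), with its stop end at the top. The mug is at (365, 284) and the dish at (247, 175). I'll enlarge the rack and fixture to measure them.

```bash
python3 - <<'E'
import cv2
a=cv2.imread("pics/top0.png")[115:265,265:415]; cv2.imwrite("pics/topc.png",cv2.resize(a,(600,600),interpolation=cv2.INTER_CUBIC))
a=cv2.imread("pics/side0.png")[160:280,245:465]; cv2.imwrite("pics/sidec.png",cv2.resize(a,(770,420),interpolation=cv2.INTER_CUBIC))
E
```

```text
(no output)
```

View pics/topc.png

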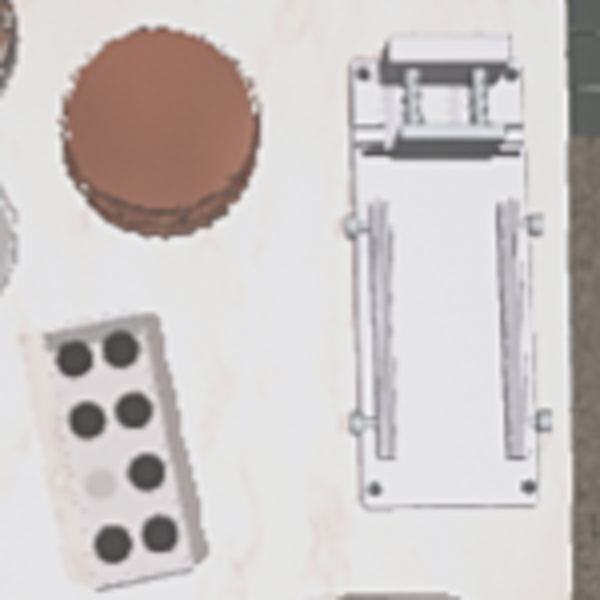

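View pics/sidec.png

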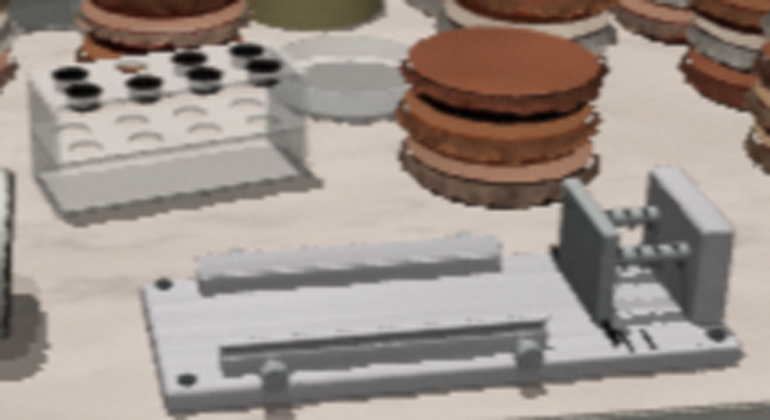

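The top crop shows the rack's holes, from (74,358) to (160,535), and the fixture's base corners at about (361,507), (537,507), (349,58) and (522,68). The side crop shows the same features. I'll fit both poses to both views together.

```bash
cat > h.py <<'E'
import numpy as np, cv2
from cell import ctrl
from scipy.optimize import least_squares
def proj(n,P,i=None):
    i=i or ctrl.camera_info(n); K=np.array([[i['fx'],0,i['cx']],[0,i['fy'],i['cy']],[0,0,1.]])
    return cv2.projectPoints(np.asarray(P,float).reshape(-1,1,3),i['rvec'],i['tvec'],K,i['distortion'])[0].reshape(-1,2)
def place(p,L):  # p: x,y,yaw(rad)
    c,s=np.cos(p[2]),np.sin(p[2]); L=np.asarray(L,float)
    return np.c_[p[0]+c*L[:,0]-s*L[:,1],p[1]+s*L[:,0]+c*L[:,1],L[:,2]]
def un(px,s,off): return (np.array(px,float)+.5)/s-.5+off
E
python3 - <<'E'
from h import *
T=ctrl.camera_info("top");S=ctrl.camera_info("side")
ut=lambda p:un(p,4,[265,115]); us=lambda p:un(p,3.5,[245,160])
# rack: local y along length; image up = +x. holes (row i 0=far)
ht=ut([(74,358),(121,349),(87,420),(134,411),(101,484),(147,472),(113,545),(160,535)])
hs=us([(247,50),(265,67),(188,59),(204,77),(131,67),(145,84),(70,75),(84,93)])
def Lr(a,b,z): return [(sx*b, a*k, z) for k in (1.5,.5,-.5,-1.5) for sx in (-1,1)]
# local +y -> world +x ; yaw ~ -90: local x -> world -y (right in image)
def f(p):
    W=place(p[:3],Lr(p[3],p[4],p[5])); return np.r_[(proj("top",W,T)-ht).ravel(),(proj("side",W,S)-hs).ravel(),(p[5]-.062)/.001]
r=least_squares(f,[.6,.1,-1.5,.03,.012,.062]); print("rack",r.x[:2],np.degrees(r.x[2]),r.x[3:],np.abs(r.fun).max(),r.fun.round(1))
bt=ut([(374,489),(529,487),(512,74),(363,74)]); ct=ut([(361,507),(537,507),(349,58)])
bs=us([(163,284),(187,380),(715,335)]); cs=us([(143,287),(165,397),(740,350)])
def g(p):
    B=place(p[:3],[(-p[3],p[4],.012),(-p[3],-p[4],.012),(p[3],-p[4],.012),(p[3],p[4],.012)])
    C=place(p[:3],[(-.125,.048,.012),(-.125,-.048,.012),(.125,-.048,.012),(.125,.048,.012)])
    return np.r_[(proj("top",B,T)-bt).ravel(),(proj("top",C[[0,1,3]],T)-ct).ravel(),(proj("side",B[:3],S)-bs).ravel(),(proj("side",C[:3],S)-cs).ravel()]
r=least_squares(g,[.7,-.1,0,.115,.042],loss='soft_l1'); print("fix",r.x[:2],np.degrees(r.x[2]),r.x[3:],g(r.x).round(1))
E
```

```text
rack [ 0.46091399 -0.05882569] -76.23587828751721 [0.03223488 0.01221777 0.06067227] 1.3277304269957089 [ 0.1  0.5  0.1  0.3  0.1  0.3  0.1  0.  -0.1 -0.2  0.2  0.2  0.2  0.2
  0.3  0.1  0.2  0.  -0.1 -0.2  0.6 -0.3  0.5 -0.7 -0.1 -0.3  0.1 -0.4
  0.1 -0.3 -0.1 -0.5 -1.3]
fix [ 0.56335201 -0.23245843] 1.9790386223791672 [0.11498476 0.04149825] [ 0.1  0.2 -0.   0.3 -0.1  0.3  0.1  0.4  0.5  0.4  1.2 -0.1  0.5  0.1
  0.2 -0.4  0.  -0.3  0.5  0.1 -0.8 -2.7 -0.1 -2.2  1.4 -2.5]
```

```bash
cat >> h.py <<'E'
from scipy.spatial.transform import Rotation as R
def delta(xyz,ydir=None):  # shift in tool axes (cm) and turn (deg) to bring TCP to xyz with finger line along ydir (deg, world)
    o=ctrl.get_obs(); M=R.from_euler('xyz',o['eef_rot'],degrees=True).as_matrix()
    d=M.T@(np.array(xyz)-o['tcp_pos'])*100
    t=0
    if ydir is not None:
        v=M.T@[np.cos(np.radians(ydir)),np.sin(np.radians(ydir)),0]; t=(np.degrees(np.arctan2(v[1],v[0]))-90+90)%180-90
    return d.round(2),round(t,2)
def ray(n,px):
    i=ctrl.camera_info(n); K=np.array([[i['fx'],0,i['cx']],[0,i['fy'],i['cy']],[0,0,1.]])
    u=cv2.undistortPoints(np.array([[px]],float),K,i['distortion'])[0,0]; M=cv2.Rodrigues(i['rvec'])[0]
    return -M.T@i['tvec'],M.T@[u[0],u[1],1]
E
python3 - <<'E'
from h import *
print(ctrl.grip_depth, delta([.461,-.059,.16],103.76))
c,d=ray("top",(128,190)); 
for z in (-.3,0): print("pole top",c+d*(z-c[2])/d[2])
c2,d2=ray("side",(345,100)); print(c,c2,[c2+d2*(y-c2[1])/d2[1] for y in (.3,.4,.6)])
for p in [(133,315),(120,315)]: c,d=ray("top",p); print("bottle",c+d*(.1-c[2])/d[2])
E
```

```text
0.0187 (array([-45.33, -52.2 ,   7.13]), np.float64(-33.81))
pole top [ 0.59336862  0.42975777 -0.3       ]
pole top [0.53803266 0.3092445  0.        ]
[ 0.35672905 -0.08560709  0.98292478] [ 0.39517403 -0.90775875  0.40325512] [array([0.61865575, 0.3       , 0.11803639]), array([0.63715959, 0.4       , 0.09442085]), array([0.67416726, 0.6       , 0.04718978])]
bottle [0.28013077 0.23885705 0.1       ]
bottle [0.27927682 0.26370395 0.1       ]
```

Emit:
carry_out([
  {"x": -1,"y": -1.2,"z": 0,"turn": -1,"fingers": 8.5},
  {"x": -3,"y": -3.5,"z": 0,"turn": -3,"fingers": 8.5},
  {"x": -6,"y": -6.9,"z": 0,"turn": -5},
  {"x": -9,"y": -10.4,"z": 0,"turn": -8},
  {"x": -12,"y": -13.8,"z": 0,"turn": -11},
  {"x": -15,"y": -17.3,"z": 0,"turn": -14},
  {"x": -18,"y": -20.7,"z": 0,"turn": -17},
  {"x": -21,"y": -24.2,"z": 0,"turn": -20},
  {"x": -24,"y": -27.6,"z": 0,"turn": -23},
  {"x": -27,"y": -31.1,"z": 0,"turn": -26},
  {"x": -30,"y": -34.5,"z": 0,"turn": -29},
  {"x": -33,"y": -38,"z": 0,"turn": -32},
  {"x": -36,"y": -41.5,"z": 0,"turn": -33.8},
  {"x": -39,"y": -44.9,"z": 1,"turn": -33.8},
  {"x": -42,"y": -48.4,"z": 2.5,"turn": -33.8},
  {"x": -44,"y": -50.7,"z": 4.5,"turn": -33.8},
  {"x": -45,"y": -51.8,"z": 6.2,"turn": -33.8},
  {"x": -45.33,"y": -52.2,"z": 7.1,"turn": -33.8},
  {"x": -45.33,"y": -52.2,"z": 7.1,"turn": -33.8},
])

```text
invalid input
```

```bash
python3 - <<'E'
from h import *
o=ctrl.get_obs();print(o['time_s'],o['tcp_pos'],o['eef_rot'],o['width'])
w=ctrl.snapshot("wrist")
L=[(sx*.026,sy*.0675,z) for z in (.062,) for sx,sy in((-1,-1),(1,-1),(1,1),(-1,1))]
p=(.461,-.059,np.radians(-76.24)); q=proj("wrist",place(p,L)); print(q.round())
cv2.polylines(w,[q.round().astype(int).reshape(-1,1,2)],True,(0,0,255),1)
f=(.5634,-.2325,np.radians(1.98))
for pts in ([(-.125,.048,.012),(-.125,-.048,.012),(.125,-.048,.012),(.125,.048,.012)],):
    cv2.polylines(w,[proj("wrist",place(f,pts)).round().astype(int).reshape(-1,1,2)],True,(0,200,0),1)
cv2.imwrite("pics/w1.png",w); print(delta([.461,-.059,.023],103.76))
E
```

```text
0.15 [0.21408215 0.58680486 0.23071973] [-1.79937414e+02 -1.20864087e-03  1.59954416e+02] 0.9951721880523576
[[-20. 415.]
 [-39. 428.]
 [ 27. 475.]
 [ 46. 464.]]
(array([-45.33, -52.19,  20.83]), np.float64(-33.8))
```

View pics/w1.png

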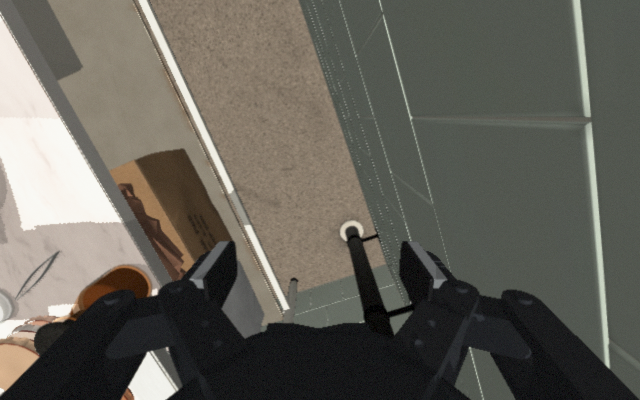

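The call was refused, probably because each row needs every field, so the arm hasn't moved. This wrist view is still the start pose: the bottle is at the lower left, and the lamp pole at about (352,232) works out to roughly (0.68, 0.61) m, clear of the path. I'm sending the move again with all fields filled in.

Emit:
carry_out([
  {"x": -1,"y": -1.2,"z": 0,"turn": -1,"fingers": 8.5},
  {"x": -3,"y": -3.5,"z": 0,"turn": -3,"fingers": 8.5},
  {"x": -6,"y": -6.9,"z": 0,"turn": -5,"fingers": 8.5},
  {"x": -9,"y": -10.4,"z": 0,"turn": -8,"fingers": 8.5},
  {"x": -12,"y": -13.8,"z": 0,"turn": -11,"fingers": 8.5},
  {"x": -15,"y": -17.3,"z": 0,"turn": -14,"fingers": 8.5},
  {"x": -18,"y": -20.7,"z": 0,"turn": -17,"fingers": 8.5},
  {"x": -21,"y": -24.2,"z": 0,"turn": -20,"fingers": 8.5},
  {"x": -24,"y": -27.6,"z": 0,"turn": -23,"fingers": 8.5},
  {"x": -27,"y": -31.1,"z": 0,"turn": -26,"fingers": 8.5},
  {"x": -30,"y": -34.5,"z": 0,"turn": -29,"fingers": 8.5},
  {"x": -33,"y": -38,"z": 0,"turn": -32,"fingers": 8.5},
  {"x": -36,"y": -41.5,"z": 0,"turn": -33.8,"fingers": 8.5},
  {"x": -39,"y": -44.9,"z": 1,"turn": -33.8,"fingers": 8.5},
  {"x": -42,"y": -48.4,"z": 2.5,"turn": -33.8,"fingers": 8.5},
  {"x": -44,"y": -50.7,"z": 4.5,"turn": -33.8,"fingers": 8.5},
  {"x": -45,"y": -51.8,"z": 6.2,"turn": -33.8,"fingers": 8.5},
  {"x": -45.3,"y": -52.2,"z": 7.1,"turn": -33.8,"fingers": 8.5},
  {"x": -45.3,"y": -52.2,"z": 7.1,"turn": -33.8,"fingers": 8.5},
], grip_force=40)

```text
time_s: 2.1
tcp_pos: [0.46, -0.0586, 0.1592]
eef_rot: [179.9, -0.1, -166.3]
contact_force: [-0.3, 0.2, 0.4]
width: 0.996
finger_force: 0.0
```

```bash
python3 - <<'E'
from h import *
o=ctrl.get_obs();print(o['time_s'],o['tcp_pos'],o['eef_rot'],o['width'])
w=ctrl.snapshot("wrist")
L=[(sx*.026,sy*.0675,z) for z in (.062,) for sx,sy in((-1,-1),(1,-1),(1,1),(-1,1))]
p=(.461,-.059,np.radians(-76.24)); q=proj("wrist",place(p,L)); print(q.round())
cv2.polylines(w,[q.round().astype(int).reshape(-1,1,2)],True,(0,0,255),1)
f=(.5634,-.2325,np.radians(1.98))
cv2.polylines(w,[proj("wrist",place(f,[(-.125,.048,.012),(-.125,-.048,.012),(.125,-.048,.012),(.125,.048,.012)])).round().astype(int).reshape(-1,1,2)],True,(0,200,0),1)
cv2.imwrite("pics/w2.png",w); print(delta([.461,-.059,.023],103.76))
E
```

```text
2.1 [ 0.45995839 -0.058591    0.1591947 ] [ 1.79941329e+02 -1.36150629e-01 -1.66302302e+02] 0.9955223315400742
[[349. 121.]
 [287. 121.]
 [291. 264.]
 [344. 264.]]
(array([-0.07, -0.12, 13.7 ]), np.float64(-0.02))
```

View pics/w2.png

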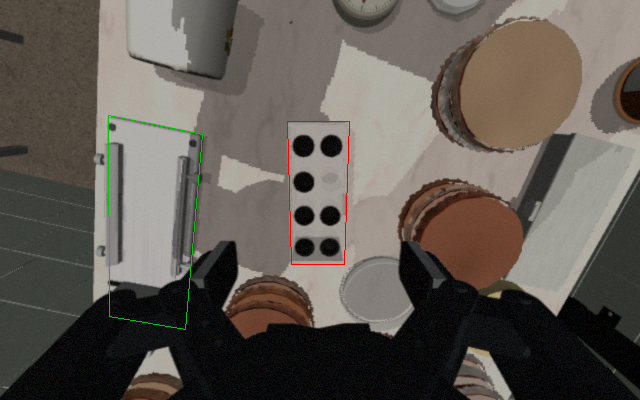

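The projected outlines (rack in red, fixture base in green) match the wrist image closely. The fingers straddle the rack at mid-length and nothing is in their way. Next I'll descend and close.

Emit:
carry_out([
  {"x": -0.1,"y": -0.1,"z": 1,"turn": 0,"fingers": 8.5},
  {"x": -0.1,"y": -0.1,"z": 3,"turn": 0,"fingers": 8.5},
  {"x": -0.1,"y": -0.1,"z": 5.5,"turn": 0,"fingers": 8.5},
  {"x": -0.1,"y": -0.1,"z": 8,"turn": 0,"fingers": 8.5},
  {"x": -0.1,"y": -0.1,"z": 10.5,"turn": 0,"fingers": 8.5},
  {"x": -0.1,"y": -0.1,"z": 12.3,"turn": 0,"fingers": 8.5},
  {"x": -0.1,"y": -0.1,"z": 13.3,"turn": 0,"fingers": 8.5},
  {"x": -0.1,"y": -0.1,"z": 13.7,"turn": 0,"fingers": 8.5},
  {"x": -0.1,"y": -0.1,"z": 13.7,"turn": 0,"fingers": 6.5},
  {"x": -0.1,"y": -0.1,"z": 13.7,"turn": 0,"fingers": 5.5},
  {"x": -0.1,"y": -0.1,"z": 13.7,"turn": 0,"fingers": 5.0},
  {"x": -0.1,"y": -0.1,"z": 13.7,"turn": 0,"fingers": 4.5},
  {"x": -0.1,"y": -0.1,"z": 13.7,"turn": 0,"fingers": 4.0},
  {"x": -0.1,"y": -0.1,"z": 13.7,"turn": 0,"fingers": 4.0},
  {"x": -0.1,"y": -0.1,"z": 13.7,"turn": 0,"fingers": 4.0},
  {"x": -0.1,"y": -0.1,"z": 13.7,"turn": 0,"fingers": 4.0},
], grip_force=40)

```text
time_s: 3.75
tcp_pos: [0.4628, -0.0593, 0.0243]
eef_rot: [-180.0, 0.1, -166.3]
contact_force: [-0.1, 1.4, 7.0]
width: 0.599
finger_force: 40.9
```

Emit:
carry_out([
  {"x": 0,"y": 0,"z": -0.3,"turn": 0,"fingers": 4.0},
  {"x": 0,"y": 0,"z": -1,"turn": 0,"fingers": 4.0},
  {"x": 0,"y": 0,"z": -2.5,"turn": 0,"fingers": 4.0},
  {"x": 0,"y": 0,"z": -4.5,"turn": 0,"fingers": 4.0},
  {"x": 0,"y": 0,"z": -6.5,"turn": 0,"fingers": 4.0},
  {"x": 0,"y": 0,"z": -8.5,"turn": 0,"fingers": 4.0},
  {"x": 0,"y": 0,"z": -9.6,"turn": 0,"fingers": 4.0},
  {"x": 0,"y": 0,"z": -10,"turn": 0,"fingers": 4.0},
  {"x": 0,"y": 0,"z": -10,"turn": 0,"fingers": 4.0},
])

```text
time_s: 4.65
tcp_pos: [0.4622, -0.0593, 0.1236]
eef_rot: [-180.0, 0.0, -166.2]
contact_force: [-1.0, -0.1, -2.2]
width: 0.6
finger_force: 42.0
```

```bash
cat >> h.py <<'E'
FIX=(.56335,-.23246,np.radians(1.98))
E
python3 - <<'E'
from h import *
o=ctrl.get_obs();print(o['time_s'],o['tcp_pos'],o['eef_rot'],o['width'],o['contact_force'])
w=ctrl.snapshot("side"); w=w[60:285,180:480]
cv2.imwrite("pics/s3.png",cv2.resize(w,(750,562),interpolation=cv2.INTER_CUBIC))
t=place(FIX,[(-.028,0,0)])[0]; print(t,delta([t[0],t[1],.12],91.98))
E
```

```text
4.65 [ 0.46218941 -0.05925078  0.12357319] [-1.79982603e+02  4.00525972e-02 -1.66241757e+02] 0.5998377865617583 [-0.96475701 -0.14474702 -2.24990209]
[ 0.53536672 -0.23342742  0.        ] (array([ -3.  , -18.67,   0.29]), np.float64(11.78))
```

View pics/s3.png

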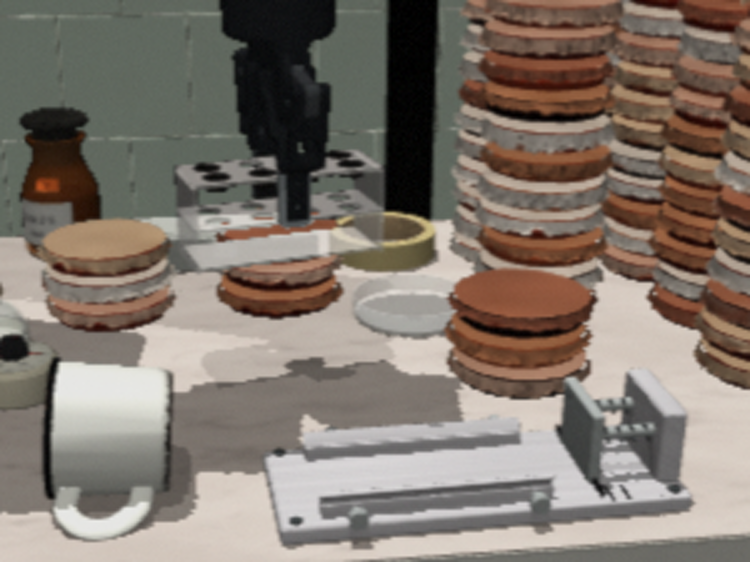

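The rack hangs level in the grip, held at mid-length on both plates, and the bystanders are undisturbed. Next I'll move it over the channel.

Emit:
carry_out([
  {"x": -0.1,"y": -0.6,"z": 0,"turn": 0.5,"fingers": 4.0},
  {"x": -0.3,"y": -2,"z": 0,"turn": 1.5,"fingers": 4.0},
  {"x": -0.7,"y": -4.5,"z": 0,"turn": 3,"fingers": 4.0},
  {"x": -1.2,"y": -7.5,"z": 0,"turn": 5,"fingers": 4.0},
  {"x": -1.7,"y": -10.5,"z": 0,"turn": 7,"fingers": 4.0},
  {"x": -2.2,"y": -13.5,"z": 0,"turn": 9,"fingers": 4.0},
  {"x": -2.6,"y": -16.2,"z": 0,"turn": 10.8,"fingers": 4.0},
  {"x": -2.9,"y": -18,"z": 0,"turn": 11.5,"fingers": 4.0},
  {"x": -3.0,"y": -18.6,"z": 0,"turn": 11.8,"fingers": 4.0},
  {"x": -3.0,"y": -18.7,"z": 0,"turn": 11.8,"fingers": 4.0},
  {"x": -3.0,"y": -18.7,"z": 0,"turn": 11.8,"fingers": 4.0},
])

```text
time_s: 5.8
tcp_pos: [0.5351, -0.233, 0.1229]
eef_rot: [180.0, -0.1, -178.0]
contact_force: [0.0, 0.1, -1.0]
width: 0.6
finger_force: 42.0
```

```bash
python3 - <<'E'
from h import *
o=ctrl.get_obs();print(o['time_s'],o['tcp_pos'],o['eef_rot'],o['width'],o['contact_force'])
i=ctrl.camera_info("wrist"); w=ctrl.snapshot("wrist"); s=ctrl.snapshot("side")
def line(im,n,P,c,i=None): cv2.polylines(im,[(proj(n,P,i)*16).round().astype(int).reshape(-1,1,2)],False,c,1,cv2.LINE_AA,4)
for n,im,ii in (("wrist",w,i),("side",s,None)):
    line(im,n,place(FIX,[(-.125,.048,.012),(-.125,-.048,.012),(.125,-.048,.012),(.125,.048,.012),(-.125,.048,.012)]),(0,200,0),ii)
    for k in(-1,1): line(im,n,place(FIX,[(-.1,k*.041,.028),(.04,k*.041,.028)]),(0,0,255),ii)
    y=np.radians(o['eef_rot'][2])+np.pi; z=o['tcp_pos'][2]-.0243
    b=place((*o['tcp_pos'][:2],y),[(a,c,z) for a,c in((-.0675,-.026),(.0675,-.026),(.0675,.026),(-.0675,.026),(-.0675,-.026))])
    line(im,n,b,(255,0,0),ii)
cv2.imwrite("pics/m4.png",np.vstack([cv2.resize(w[0:250,120:520],(640,400))[:300],cv2.resize(s[110:300,200:480],(442,300))[:, :]if 0 else cv2.resize(s[140:290,200:520],(640,300))]))
print(delta([.53537,-.23343,.035+.001],91.98))
E
```

```text
5.8 [ 0.53506507 -0.23301635  0.12290752] [ 1.79956963e+02 -6.04405753e-02 -1.78019771e+02] 0.600050514102188 [ 0.02903631  0.11064862 -1.02853361]
(array([-0.02, -0.07,  8.72]), np.float64(0.04))
```

View pics/m4.png

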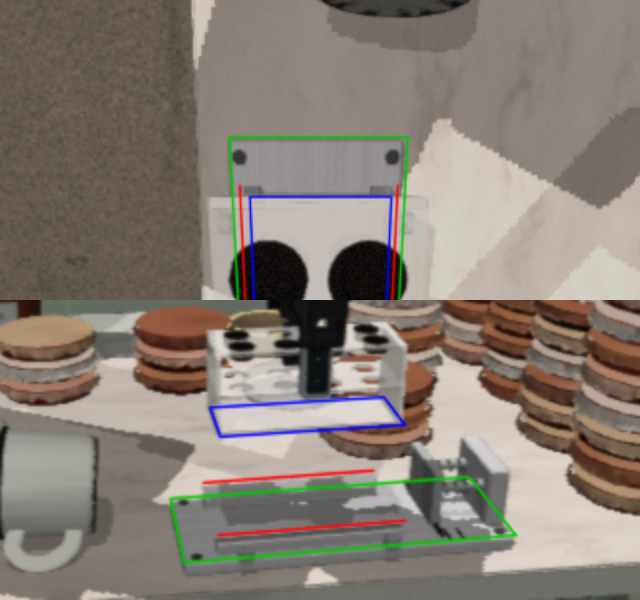

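The projected base, rails and held rack line up: in the wrist crop the rail ends centre at about 319 px and the rack at about 319–320 px. The side view shows the rack level above the channel. I'll lower it fast first, then slowly.

Emit:
carry_out([
  {"x": 0,"y": 0,"z": 0.7,"turn": 0,"fingers": 4.0},
  {"x": 0,"y": 0,"z": 2,"turn": 0,"fingers": 4.0},
  {"x": 0,"y": 0,"z": 3.5,"turn": 0,"fingers": 4.0},
  {"x": 0,"y": 0,"z": 5,"turn": 0,"fingers": 4.0},
  {"x": 0,"y": 0,"z": 6.2,"turn": 0,"fingers": 4.0},
  {"x": 0,"y": 0,"z": 7,"turn": 0,"fingers": 4.0},
  {"x": 0,"y": -0.05,"z": 7.5,"turn": 0,"fingers": 4.0},
  {"x": 0,"y": -0.05,"z": 7.7,"turn": 0,"fingers": 4.0},
  {"x": 0,"y": -0.05,"z": 7.8,"turn": 0,"fingers": 4.0},
  {"x": 0,"y": -0.05,"z": 7.9,"turn": 0,"fingers": 4.0},
  {"x": 0,"y": -0.05,"z": 8.0,"turn": 0,"fingers": 4.0},
  {"x": 0,"y": -0.05,"z": 8.0,"turn": 0,"fingers": 4.0},
  {"x": 0,"y": -0.05,"z": 8.0,"turn": 0,"fingers": 4.0},
])

```text
time_s: 7.2
tcp_pos: [0.5358, -0.2343, 0.0435]
eef_rot: [-180.0, 0.0, -178.0]
contact_force: [0.3, -0.3, -1.4]
width: 0.598
finger_force: 42.0
```

Emit:
carry_out([
  {"x": 0,"y": 0.05,"z": 0.1,"turn": 0,"fingers": 4.0},
  {"x": 0,"y": 0.05,"z": 0.2,"turn": 0,"fingers": 4.0},
  {"x": 0,"y": 0.05,"z": 0.3,"turn": 0,"fingers": 4.0},
  {"x": 0,"y": 0.05,"z": 0.4,"turn": 0,"fingers": 4.0},
  {"x": 0,"y": 0.05,"z": 0.5,"turn": 0,"fingers": 4.0},
  {"x": 0,"y": 0.05,"z": 0.55,"turn": 0,"fingers": 4.0},
  {"x": 0,"y": 0.05,"z": 0.6,"turn": 0,"fingers": 4.0},
  {"x": 0,"y": 0.05,"z": 0.6,"turn": 0,"fingers": 4.0},
  {"x": 0,"y": 0.05,"z": 0.6,"turn": 0,"fingers": 4.0},
])

```text
time_s: 8.1
tcp_pos: [0.5357, -0.2337, 0.0373]
eef_rot: [-180.0, 0.0, -178.0]
contact_force: [0.1, -0.2, -1.6]
width: 0.598
finger_force: 42.0
```

Emit:
carry_out([
  {"x": 0,"y": 0,"z": 0.05,"turn": 0,"fingers": 4.0},
  {"x": 0,"y": 0,"z": 0.1,"turn": 0,"fingers": 4.0},
  {"x": 0,"y": 0,"z": 0.1,"turn": 0,"fingers": 4.0},
  {"x": 0,"y": 0,"z": 0.1,"turn": 0,"fingers": 4.0},
])

```text
time_s: 8.5
tcp_pos: [0.5357, -0.2337, 0.0364]
eef_rot: [-180.0, 0.0, -178.0]
contact_force: [-0.8, 1.0, 0.6]
width: 0.599
finger_force: 42.2
```

Emit:
carry_out([
  {"x": 0,"y": 0,"z": 0.03,"turn": 0,"fingers": 4.0},
  {"x": 0,"y": 0,"z": 0.05,"turn": 0,"fingers": 4.0},
  {"x": 0,"y": 0,"z": 0.05,"turn": 0,"fingers": 4.0},
  {"x": 0,"y": 0,"z": 0.05,"turn": 0,"fingers": 4.0},
])

```text
time_s: 8.9
tcp_pos: [0.5357, -0.2337, 0.0363]
eef_rot: [-180.0, 0.0, -178.0]
contact_force: [-2.4, 0.5, 7.6]
width: 0.598
finger_force: 42.5
```

```bash
python3 - <<'E'
from h import *
o=ctrl.get_obs();print(o['time_s'],o['tcp_pos'],o['eef_rot'],o['contact_force'],o['moment'])
s=ctrl.snapshot("side"); cv2.imwrite("pics/s5.png",cv2.resize(s[150:290,260:480],(786,500),interpolation=cv2.INTER_CUBIC))
E
```

```text
8.9 [ 0.53573981 -0.23374884  0.03633401] [-1.79994857e+02  8.53050672e-03 -1.78042210e+02] [-2.3977999   0.46684472  7.60589133] [0.14642646 0.28131864 0.05305834]
```

View pics/s5.png

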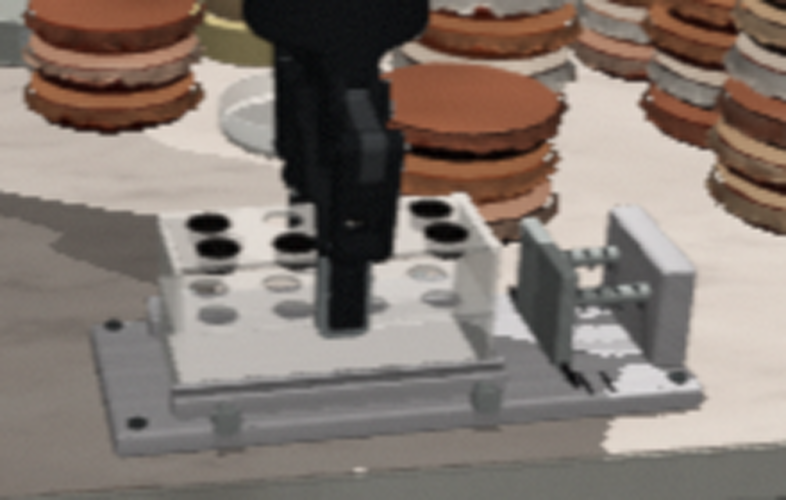

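The rack sits level on the bed between the rails, short of the stop plate. Contact came at the expected height (TCP 0.0363 m). I'll ease the down force and slide it toward the stop.

Emit:
carry_out([
  {"x": 0,"y": 0,"z": -0.04,"turn": 0,"fingers": 4.0},
  {"x": -0.1,"y": 0,"z": -0.04,"turn": 0,"fingers": 4.0},
  {"x": -0.3,"y": 0,"z": -0.04,"turn": 0,"fingers": 4.0},
  {"x": -0.5,"y": 0,"z": -0.04,"turn": 0,"fingers": 4.0},
  {"x": -0.7,"y": 0,"z": -0.04,"turn": 0,"fingers": 4.0},
  {"x": -0.9,"y": 0,"z": -0.04,"turn": 0,"fingers": 4.0},
  {"x": -1.1,"y": 0,"z": -0.04,"turn": 0,"fingers": 4.0},
  {"x": -1.3,"y": 0,"z": -0.04,"turn": 0,"fingers": 4.0},
  {"x": -1.5,"y": 0,"z": -0.04,"turn": 0,"fingers": 4.0},
  {"x": -1.7,"y": 0,"z": -0.04,"turn": 0,"fingers": 4.0},
  {"x": -1.9,"y": 0,"z": -0.04,"turn": 0,"fingers": 4.0},
  {"x": -2.0,"y": 0,"z": -0.04,"turn": 0,"fingers": 4.0},
  {"x": -2.0,"y": 0,"z": -0.04,"turn": 0,"fingers": 4.0},
])

```text
time_s: 10.25
tcp_pos: [0.5553, -0.233, 0.0363]
eef_rot: [180.0, -0.1, -178.0]
contact_force: [-3.8, -0.4, 6.2]
width: 0.598
finger_force: 42.6
```

Emit:
carry_out([
  {"x": 0,"y": 0,"z": -0.03,"turn": 0,"fingers": 4.0},
  {"x": -0.1,"y": 0,"z": -0.03,"turn": 0,"fingers": 4.0},
  {"x": -0.2,"y": 0,"z": -0.03,"turn": 0,"fingers": 4.0},
  {"x": -0.3,"y": 0,"z": -0.03,"turn": 0,"fingers": 4.0},
  {"x": -0.4,"y": 0,"z": -0.03,"turn": 0,"fingers": 4.0},
  {"x": -0.4,"y": 0,"z": -0.03,"turn": 0,"fingers": 4.0},
  {"x": -0.4,"y": 0,"z": -0.03,"turn": 0,"fingers": 4.0},
])

```text
time_s: 10.95
tcp_pos: [0.5599, -0.2329, 0.0364]
eef_rot: [-180.0, 0.0, -178.0]
contact_force: [-0.1, 0.1, -1.0]
width: 0.598
finger_force: 42.1
```

Emit:
carry_out([
  {"x": -0.1,"y": 0,"z": 0.02,"turn": 0,"fingers": 4.0},
  {"x": -0.2,"y": 0,"z": 0.02,"turn": 0,"fingers": 4.0},
  {"x": -0.3,"y": 0,"z": 0.02,"turn": 0,"fingers": 4.0},
  {"x": -0.4,"y": 0,"z": 0.02,"turn": 0,"fingers": 4.0},
  {"x": -0.5,"y": 0,"z": 0.02,"turn": 0,"fingers": 4.0},
  {"x": -0.6,"y": 0,"z": 0.02,"turn": 0,"fingers": 4.0},
  {"x": -0.6,"y": 0,"z": 0.02,"turn": 0,"fingers": 4.0},
  {"x": -0.6,"y": 0,"z": 0.02,"turn": 0,"fingers": 4.0},
])

```text
time_s: 11.75
tcp_pos: [0.5651, -0.2327, 0.0363]
eef_rot: [180.0, -0.1, -178.0]
contact_force: [-5.2, -0.3, 5.4]
width: 0.595
finger_force: 42.4
```

Emit:
carry_out([
  {"x": -0.1,"y": 0,"z": -0.02,"turn": 0,"fingers": 4.0},
  {"x": -0.2,"y": 0,"z": -0.02,"turn": 0,"fingers": 4.0},
  {"x": -0.3,"y": 0,"z": -0.02,"turn": 0,"fingers": 4.0},
  {"x": -0.4,"y": 0,"z": -0.02,"turn": 0,"fingers": 4.0},
  {"x": -0.5,"y": 0,"z": -0.02,"turn": 0,"fingers": 4.0},
  {"x": -0.6,"y": 0,"z": -0.02,"turn": 0,"fingers": 4.0},
  {"x": -0.7,"y": 0,"z": -0.02,"turn": 0,"fingers": 4.0},
  {"x": -0.7,"y": 0,"z": -0.02,"turn": 0,"fingers": 4.0},
  {"x": -0.7,"y": 0,"z": -0.02,"turn": 0,"fingers": 4.0},
])

```text
time_s: 12.65
tcp_pos: [0.5708, -0.2325, 0.0364]
eef_rot: [180.0, -0.2, -178.0]
contact_force: [-9.9, -1.4, 8.0]
width: 0.597
finger_force: 42.6
```

```bash
python3 - <<'E'
from h import *
o=ctrl.get_obs();print(o['time_s'],o['tcp_pos'],o['eef_rot'],o['contact_force'],o['moment'])
s=ctrl.snapshot("side");t=ctrl.snapshot("top")
for v in (.0,.006,.011,.016): print(v,proj("side",place(FIX,[(.065+v,-.028,.012),(.065+v,.028,.058),(.065+v,-.028,.058)])).round(1).tolist())
a=cv2.resize(s[190:280,300:460],(800,450),interpolation=cv2.INTER_CUBIC)
b=cv2.resize(t[115:165,340:415],(225,150),interpolation=cv2.INTER_CUBIC)
c=np.zeros((600,800,3),np.uint8); c[:450]=a; c[450:,:225]=b
cv2.imwrite("pics/s6.png",c)
E
```

```text
12.65 [ 0.57079136 -0.23251642  0.03637001] [ 179.97307452   -0.20090095 -178.02201229] [-9.94784102 -1.36839228  7.98258665] [-0.35919598  1.37014489  0.06290276]
0.0 [[414.7, 253.5], [405.3, 210.5], [417.3, 226.5]]
0.006 [[418.5, 253.2], [409.0, 210.2], [421.2, 226.2]]
0.011 [[421.7, 253.0], [412.0, 210.0], [424.4, 226.0]]
0.016 [[424.8, 252.7], [415.0, 209.8], [427.6, 225.8]]
```

View pics/s6.png

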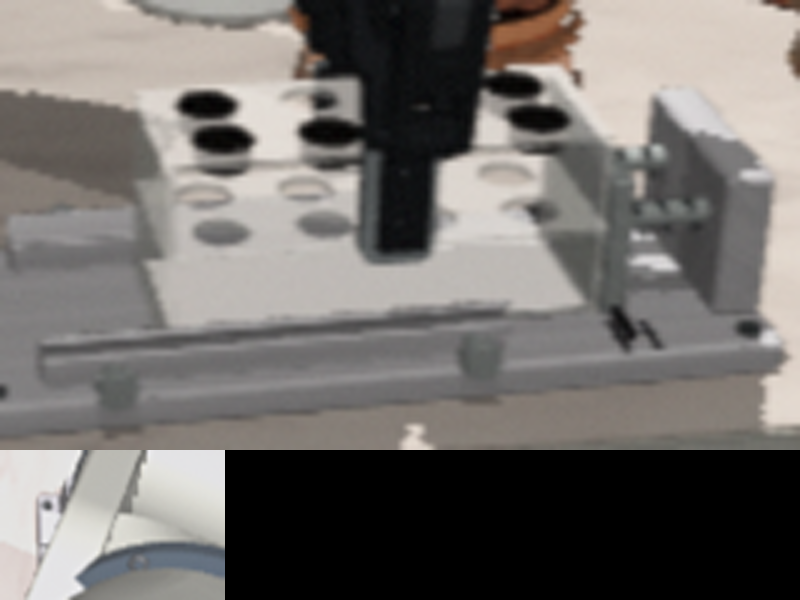

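The rack is against the plate and the springs are compressing. The near pointer is still at about the first line, (620,328), with the second line at (650,335). I need roughly 4 mm more.

Emit:
carry_out([
  {"x": -0.1,"y": 0,"z": -0.02,"turn": 0,"fingers": 4.0},
  {"x": -0.2,"y": 0,"z": -0.03,"turn": 0,"fingers": 4.0},
  {"x": -0.3,"y": 0,"z": -0.03,"turn": 0,"fingers": 4.0},
  {"x": -0.4,"y": 0,"z": -0.03,"turn": 0,"fingers": 4.0},
  {"x": -0.45,"y": 0,"z": -0.03,"turn": 0,"fingers": 4.0},
  {"x": -0.45,"y": 0,"z": -0.03,"turn": 0,"fingers": 4.0},
  {"x": -0.45,"y": 0,"z": -0.03,"turn": 0,"fingers": 4.0},
  {"x": -0.45,"y": 0,"z": -0.03,"turn": 0,"fingers": 4.0},
])

```text
time_s: 13.55
tcp_pos: [0.5742, -0.2323, 0.0364]
eef_rot: [180.0, -0.3, -178.0]
contact_force: [-14.0, -3.2, 9.4]
width: 0.601
finger_force: 42.7
```

```bash
python3 - <<'E'
from h import *
o=ctrl.get_obs();print(o['time_s'],o['tcp_pos'],o['eef_rot'],o['contact_force'],o['moment'])
s=ctrl.snapshot("side");s0=cv2.imread("pics/side0.png")
k=lambda s,:cv2.resize(s[200:268,400:465],(390,408),interpolation=cv2.INTER_CUBIC)
cv2.imwrite("pics/s7.png",np.hstack([k(s0),k(s)]))
E
```

```text
13.55 [ 0.57423957 -0.23233238  0.03642059] [ 179.95188237   -0.31260553 -178.01756166] [-14.00770898  -3.23128252   9.37556154] [-0.49939564  1.80801133  0.08316697]
```

View pics/s7.png

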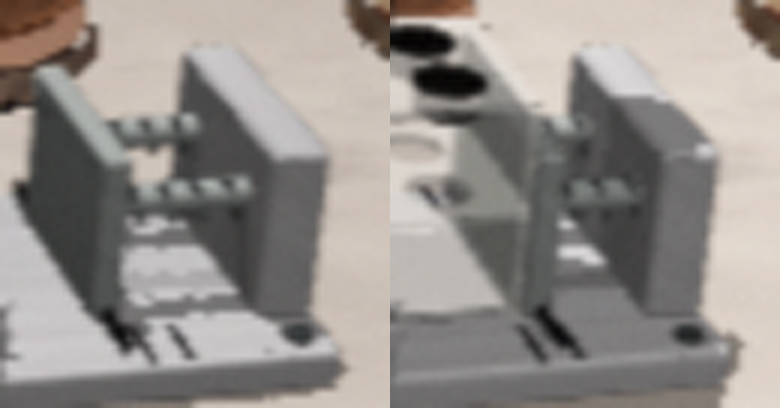

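On the left, at rest, the pointer is at about 122 px and the lines are at 145 and 181. On the right, pressed, the plate has shifted about 42 px (≈11 mm), which puts the pointer at about 165, midway between the lines. TCP travel agrees at about 11.5 mm. Now I'll hold.

Emit:
carry_out([
  {"x": 0,"y": 0,"z": 0,"turn": 0,"fingers": 4.0},
  {"x": 0,"y": 0,"z": 0,"turn": 0,"fingers": 4.0},
  {"x": 0,"y": 0,"z": 0,"turn": 0,"fingers": 4.0},
  {"x": 0,"y": 0,"z": 0,"turn": 0,"fingers": 4.0},
  {"x": 0,"y": 0,"z": 0,"turn": 0,"fingers": 4.0},
  {"x": 0,"y": 0,"z": 0,"turn": 0,"fingers": 4.0},
  {"x": 0,"y": 0,"z": 0,"turn": 0,"fingers": 4.0},
  {"x": 0,"y": 0,"z": 0,"turn": 0,"fingers": 4.0},
  {"x": 0,"y": 0,"z": 0,"turn": 0,"fingers": 4.0},
  {"x": 0,"y": 0,"z": 0,"turn": 0,"fingers": 4.0},
  {"x": 0,"y": 0,"z": 0,"turn": 0,"fingers": 4.0},
  {"x": 0,"y": 0,"z": 0,"turn": 0,"fingers": 4.0},
  {"x": 0,"y": 0,"z": 0,"turn": 0,"fingers": 4.0},
  {"x": 0,"y": 0,"z": 0,"turn": 0,"fingers": 4.0},
  {"x": 0,"y": 0,"z": 0,"turn": 0,"fingers": 4.0},
  {"x": 0,"y": 0,"z": 0,"turn": 0,"fingers": 4.0},
  {"x": 0,"y": 0,"z": 0,"turn": 0,"fingers": 4.0},
  {"x": 0,"y": 0,"z": 0,"turn": 0,"fingers": 4.0},
  {"x": 0,"y": 0,"z": 0,"turn": 0,"fingers": 4.0},
  {"x": 0,"y": 0,"z": 0,"turn": 0,"fingers": 4.0},
])

```text
time_s: 15.6
tcp_pos: [0.5743, -0.2324, 0.0364]
eef_rot: [180.0, -0.3, -178.0]
contact_force: [-13.0, -2.4, 9.8]
width: 0.595
finger_force: 42.7
```

Emit:
carry_out([
  {"x": 0,"y": 0,"z": 0,"turn": 0,"fingers": 4.0},
  {"x": 0,"y": 0,"z": 0,"turn": 0,"fingers": 4.0},
  {"x": 0,"y": 0,"z": 0,"turn": 0,"fingers": 4.0},
  {"x": 0,"y": 0,"z": 0,"turn": 0,"fingers": 4.0},
  {"x": 0,"y": 0,"z": 0,"turn": 0,"fingers": 4.0},
  {"x": 0,"y": 0,"z": 0,"turn": 0,"fingers": 4.0},
  {"x": 0,"y": 0,"z": 0,"turn": 0,"fingers": 4.0},
  {"x": 0,"y": 0,"z": 0,"turn": 0,"fingers": 4.0},
])

```text
time_s: 16.4
tcp_pos: [0.5743, -0.2324, 0.0364]
eef_rot: [180.0, -0.3, -178.0]
contact_force: [-14.2, -1.7, 10.1]
width: 0.596
finger_force: 42.7
```

```bash
python3 - <<'E'
from h import *
a=cv2.imread("pics/s7.png")[:,390:].astype(int); s=ctrl.snapshot("side")
b=cv2.resize(s[200:268,400:465],(390,408),interpolation=cv2.INTER_CUBIC).astype(int)
print("mean image change",abs(a-b).mean()); o=ctrl.get_obs(); print(o['time_s'],o['tcp_pos'],o['contact_force'])
E
```

```text
mean image change 0.8254189710072063
16.45 [ 0.57426882 -0.2323425   0.03642721] [-13.32148704  -2.99085916   9.90069713]
```

The press held steady for 2.8 s with no drift, so I'm handing the job in.

```bash
python3 -c "
from cell import ctrl
print(ctrl.finish_job())"
```

```text
the job is handed in; nothing more can be done
None
```

The rack is flat on the bed between the rails, held against the stop plate at about 11 mm, midway between the scale lines; it held steady for 2.8 s and I handed the job in at about 16.5 s with the arm still gripping and pressing (no verdict came back).

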